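# Dispense a pipetted dose into a vial on the dosing stand

### The job

The pipette in the dosing stand is charged: dispense its dose into the open amber vial. Stand the vial upright in the round pocket of the stand's slide, let go of it and push the slide by its blue tab fully home under the pipette; only then press the grey pipette button slowly down to its first stop and hold it there for about one second without breaking into the blow-out, press on gently to the second stop and stay there for about half a second, then let the button rise slowly all the way without letting it snap up. Never push hard on the pipette or the stand, and do not disturb the bottle with the orange cap or the bench timer.

Things in the scene. Friction and masses are not known exactly. Their poses are not given: they have to be found in the camera images.
- vial: Open amber glass sample vial standing on the left, steel bench top (2 mm higher than the dark one under the stand): 28 mm outside diameter up to 44 mm height, then a shoulder and a 23 mm neck, 60 mm tall in all, about 30 g. Origin at the centre of its underside, z up. To leave the fingertips clear of the slide, grip it across its sides at about 40 mm height.
- dosing_stand: White base plate 145 x 205 x 10 mm, fixed; x -50 to 95 mm, y -55 to 150 mm of its origin, which lies on the bench exactly below the pipette tip. z up; y along the slide's two rails (24 mm high) towards the blue tab: the slide goes home towards -y. A steel column, 16 mm thick and 258 mm high, stands at x = 75 mm, behind the pipette. Yaw up to 0.2 rad either way.
- vial_slide (a joint): How far the slide has been pushed in, in m: 0 = pulled right out (start 0 to 0.02), 0.100 = fully home against its end stop, with the pocket under the pipette tip. About 2 N of friction; it stays where it is left.
- pocket (a point): Centre of the floor of the round pocket in the slide's white block, 17 mm above the bench (axes as dosing_stand; moves with the slide). The pocket is 31 mm in diameter, 16 mm deep, with a 3 mm chamfer; the block is 44 x 44 mm, its top 33 mm above the bench.
- push_tab (a point): Point on the outer (+y) face of the upright blue tab at the slide's end, on its middle line, 47 mm above the bench and 85 mm outside the pocket centre (so 85 mm from the pipette's axis when home). The tab is 34 mm wide (x), 8 mm thick, its top 55 mm above the bench; the space outside it is free. Push it towards -y of the stand.
- button_top (a point): Centre of the top of the pipette's round grey button (20 mm across, facing up); 0.306 to 0.324 m above the bench when up, as the clamp's height differs from time to time. Moves with the button. Press straight down on it, e.g. with closed fingertips. Nothing else within 60 mm of it is higher than 20 mm below it.
- pipette_plunger: The button and its rod, the pipette's moving part: slides straight down 9 mm to the first stop, then 3 mm more to the hard second stop. Soft return spring: 1.5 N up, 4.2 N just before the first stop. There it stands still while the force grows from 4.2 to 8 N (preloaded blow-out spring); then it moves on, and the force rises to 12.5 N at the second stop. Origin 226 mm below point button_top.
- bottle: Bystander: glass bottle with orange cap, 58 mm wide, 109 mm tall, on the bench to the right of the stand. Origin at the centre of its underside.
- timer: Bystander: small white bench timer, 62 x 68 x 18 mm, lying on the bench in front. Origin at the centre of its underside.
- clamp: Grey clamp on the stand's column that holds the white pipette upright, at a height that differs from time to time. Fixed. Origin above the stand's origin, on the pipette's axis, 306.2 mm below the top of the button when it is up.
There are look-alikes about, which are no part of the job. Of the things that look like the vial, the largest one is meant.

How it is judged:
By the outcome, as a careful person would: the job done as asked, in the order asked, and still so for the second after the job is handed in, with the robot touching nothing.
It also fails if it takes over 72 s, if anything falls off the work surface, if the arm or the gripper's body presses on something with over 40 N, if the wrist force passes 120 N, or if a joint passes its speed limit or range.

### The arm

A 6-joint arm with a two-finger parallel gripper is mounted at the origin on a cart in front of the work surface, level with it; the furniture and walls round the work are solid. World frame = base frame: x ahead of the robot, y to its left, z up, the work surface at z = 0. Lengths are in m, angles in rad, forces in N, time in s.
With the tool pointing down it reaches from about 0.4 to 0.825 m from the base axis. Payload 7 kg.
Tool frame: the origin (TCP) lies midway between the tips of the shut fingers; the grasp point (between the pads) lies 19 mm behind it; z points along the fingers, y is the line along which they close (so a half turn about z gives the same grasp; the last joint's range is limited). The gripper opens to 88 mm and grips with 3 to 60 N. Pads are 19 mm wide; open, the fingers measure 130 mm over their backs; the gripper's body (78 mm by 193 mm) begins 47 mm behind the grasp point.
Start: joints at [1.388, 0.359, 0.012, 0, -1.224, -0.288], TCP at [0.306, 0.602, 0.227] pointing down, gripper open.
Joint ranges: [-3.07, 3.07], [-1.43, 2.12], [-1.02, 1.25], [-3.03, 1.67], [-3.05, -0], [-3.03, 3.03]. Speed limits (rad/s): [2.39, 2.39, 3.01, 3.14, 3.14, 3.14].

### API

Orientations are given as [roll, pitch, yaw] about the fixed x, y, z axes, in that order (R = Rz(yaw) Ry(pitch) Rx(roll)).
In Python, from station import telemetry, eyes, ticket, recognise, trace gives the robot as it stands. The module is installed in compiled form; this text tells all that it offers.
- The arm moves only by the tool servo_tool, never from a script. Its argument "series" is a list that holds one entry, the list of rows, each a list of 4 numbers: the shift along the tool's x, y, z in mm, then the turn about the tool's z in rad. In form: [[[x, y, z, roll], ...]]. A call has exactly 10 rows; each row shifts and turns the commanded pose from where the row before left it, along the tool's axes as they then stand; what a row does not reach is not made up. A row lasts 1/12 s, in which the tool goes at most 41.7 mm and 7.16 degrees, less where a joint would pass 70% of its speed; a pose out of reach is approached as far as the arm can. A call is refused whole if a number of a shift passes 41.7 or a number of a turn 0.125, either way. A call with a gripper value outside its range is refused whole. "claw" is the gripper's target within -1 to 1 (shut at 1, half-way at 0, fully open at -1), set as the call begins (left out, the last holds). The fingers move at their own pace and stop on an object; "grip_force" is the grip in N (left out, the last holds). Time passes only in rows, so rows that do not move let the fingers close, or fill a call up. It gives the time, the measured TCP pose, the force, the opening and the grip force at its end, in the units of the state.
- telemetry.get_state(): the state, without advancing time (a new reading comes with each control period).
- eyes.grab_frame(name): name is "side" or "top"; returns the picture (480x640x3 uint8, red, green, blue); there is no depth.
- eyes.calibration(name): a dict with "mtx" (3x3 intrinsics, pixels), "k1" (the pictures are not rectified: a ray, as slopes to the right and down, at radius r is drawn at 1 + k1 r^2 times it, then the intrinsics apply), "rvec" (rotation vector, rad) and "tvec" (3), from world to camera coordinates, as OpenCV has them. Camera axes: x right, y down, z forward; pixel columns grow to the right and rows downward; lengths in m; the calibration is good to about 2 mm. A picture is of the moment at which its call begins. calibration takes no time and is no camera call.
- ticket.job_done(): hands the job in; it is judged then, once.
Trained networks look in the newest picture that a camera, given by its name, has taken for a name from the list of things; names that differ only in an ending like _2 or _b are one class to them, and where a whole thing is asked for, a point or a joint stands for the part that bears it (a point fixed in the world has none). Each returns a list of dicts, best first, with "conf" (0 to 1); they miss things now and then, are a little off and sometimes report something else, mostly with a low value. They report only what shows in the picture. A call takes as long as a camera call. They do not tell look-alikes from the thing itself.
- recognise(camera, name): "position" ([x, y, z] in m, in world coordinates, good to about 4 mm: the middle of the surface that is visible of it).
- trace(camera, name): "mask" (480x640 bool, what is visible of it).
The state is a dict: "t": time; "q": joint angles; "qd": joint speeds; "joint_efforts": joint torques, N m; "eef_pos": TCP position; "ee_rot": TCP orientation; "force": force on the tool from outside, world axes, zero at the start; "moment": the same for the moment, N m; "width": finger opening in m; "gripper_force": force on a finger pad.
Only numpy, scipy, OpenCV 4.12 (cv2) and the standard library are available. Lean on these libraries where they do the work, as an engineer would, in place of code of your own. Each camera call takes 0.05 s, during which the arm holds its last target. There are 200 camera calls.

## Working session

There is one attempt and no reset: what is moved stays moved. The work goes in short steps, Python scripts to look and compute and a tool call to move; the robot and the scene stay as the last step left them, time stands still between calls to the robot, and variables do not carry over. Pictures are saved under pics/ and viewed, at most 10 in all, crops included, and the job is handed in when it is done.

Besides the shell and the picture viewer there is one more tool, called after "Request:" as name([rows], argument=value, ...), one row to a line, values as JSON. servo_tool: Moves the arm, as the interface text tells. Its arguments: {"type":"object","properties":{"series":{"type":"array"},"claw":{"type":"number"},"grip_force":{"type":"number"}},"required":["series"]}

```bash
mkdir -p pics; cat > h.py <<'E'
import numpy as np, cv2
from station import telemetry, eyes, ticket, recognise, trace
def cal(n):
    c=eyes.calibration(n); R=cv2.Rodrigues(np.array(c['rvec'],float))[0]
    return np.array(c['mtx'],float),c['k1'],R,np.array(c['tvec'],float).ravel()
def proj(n,P):
    K,k,R,t=cal(n); p=np.atleast_2d(P)@R.T+t; s=p[:,:2]/p[:,2:]
    s=s*(1+k*(s**2).sum(1,keepdims=True)); return s*[K[0,0],K[1,1]]+[K[0,2],K[1,2]]
def ray(n,uv):
    K,k,R,t=cal(n); d=np.array([k,0,0,0,0],float)
    s=cv2.undistortPoints(np.array(uv,float).reshape(-1,1,2),K,d).reshape(-1,2)
    return -R.T@t, np.c_[s,np.ones(len(s))]@R
def at_z(n,uv,z):
    o,d=ray(n,uv); return o+d*((z-o[2])/d[:,2:])
def save(n,f,box=None,scale=1):
    im=eyes.grab_frame(n)
    o=im if box is None else im[box[1]:box[3],box[0]:box[2]]
    cv2.imwrite('pics/'+f,cv2.resize(o[...,::-1],None,fx=scale,fy=scale)); return im
E
python3 - <<'E'
from h import *
np.set_printoptions(precision=4,suppress=True)
print(telemetry.get_state())
for n in ['top','side']:
    save(n,n+'0.png'); K,k,R,t=cal(n); print(n,-R.T@t,R[2],K[0,0],k)
    for o in ['vial','dosing_stand','pocket','push_tab','button_top','bottle','timer','clamp']:
        for r in recognise(n,o)[:4]: print(n,o,np.array(r['position']),round(r['conf'],2), proj(n,r['position'])[0].round())
E
```

```text
{'t': 0.0, 'q': array([ 1.3881,  0.3594,  0.0111, -0.0004, -1.2241, -0.2881]), 'qd': array([ 0.0005, -0.0014, -0.0005,  0.0002, -0.0007,  0.0006]), 'joint_efforts': array([  0.0018, -58.2714,  29.3049,   6.9971,   0.0068,  -0.0002]), 'eef_pos': array([0.306 , 0.6011, 0.2256]), 'ee_rot': array([ 3.1399, -0.0001, -0.4709]), 'force': array([-0.0458,  0.0047, -0.185 ]), 'moment': array([-0.0279,  0.0096,  0.0272]), 'gripper_force': 0.0, 'width': 0.08741621343448697}
top [ 0.2681 -0.0835  1.4064] [ 0.1684  0.0144 -0.9856] 440.4735871651562 -0.06760546143124768
top vial [0.4711 0.2905 0.0276] 0.51 [207. 239.]
top vial [0.4668 0.1735 0.0334] 0.48 [243. 241.]
top dosing_stand [ 0.5554 -0.1193  0.0137] 0.8 [336. 217.]
top pocket [ 0.5368 -0.0756  0.0204] 0.72 [322. 222.]
top pocket [ 0.561  -0.1757  0.2033] 0.31 [358. 202.]
top push_tab [ 0.535  -0.0755  0.0185] 0.93 [322. 222.]
top push_tab [ 0.5558 -0.1166  0.0123] 0.41 [335. 217.]
top button_top [ 0.5515 -0.1832  0.3125] 0.46 [364. 195.]
top bottle [ 0.451  -0.4087  0.0852] 0.96 [431. 248.]
top timer [ 0.3874 -0.035   0.0193] 0.78 [308. 268.]
top timer [ 0.5343 -0.0769  0.0159] 0.56 [322. 223.]
top clamp [ 0.5578 -0.1735  0.2042] 0.71 [357. 203.]
side [0.3874 0.9202 0.5866] [ 0.076  -0.9236 -0.3757] 482.89278596561314 -0.07627641508052645
side vial [0.4489 0.2407 0.0382] 0.93 [318. 385.]
side vial [0.4741 0.3052 0.0317] 0.81 [299. 412.]
side vial [0.4693 0.187  0.034 ] 0.75 [309. 367.]
side dosing_stand [ 0.5756 -0.1195  0.0152] 0.71 [279. 295.]
side pocket [ 0.5367 -0.0214  0.0301] 0.66 [289. 311.]
side push_tab [ 0.5336 -0.0195  0.0296] 0.91 [290. 311.]
side button_top [ 0.5414 -0.0193  0.0296] 0.28 [287. 311.]
side bottle [ 0.4559 -0.3982  0.0597] 0.8 [334. 238.]
side timer [ 0.3852 -0.0245  0.0156] 0.71 [356. 318.]
side clamp [ 0.5604 -0.1717  0.2088] 0.63 [286. 214.]
side clamp [ 0.5353 -0.0193  0.0287] 0.19 [289. 312.]
```

View pics/top0.png

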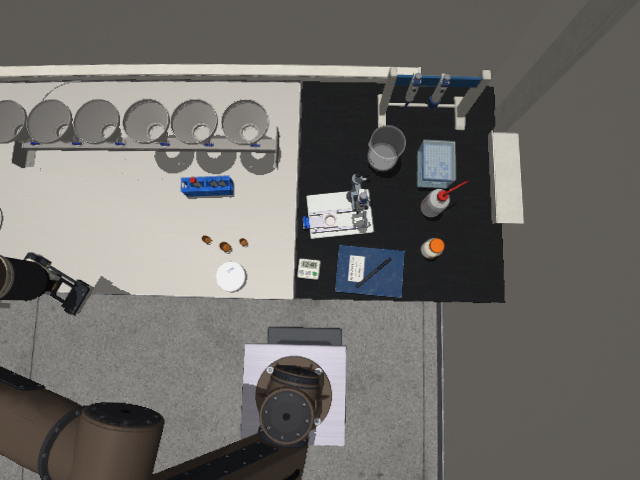

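View pics/side0.png

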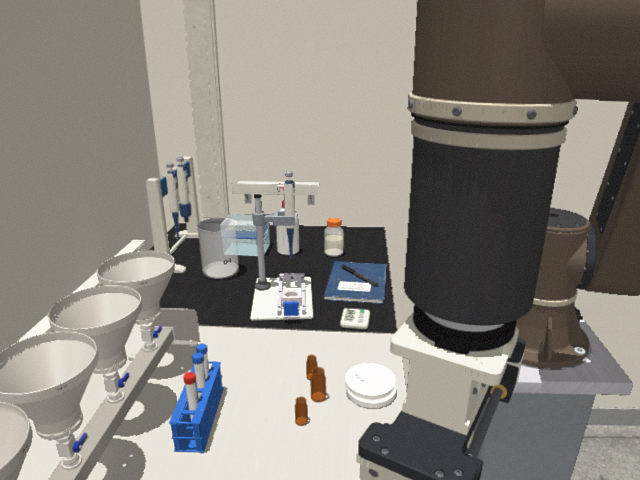

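The top view shows three vials around (207,239), (226,247) and (243,241). The middle one is the largest, and it also appears in the side view at (318,385). The stand is at top (338,214), with its blue tab at (307,222). The pipette button is near side (289,175).

```bash
python3 - <<'E'
from h import *
from scipy.optimize import minimize
np.set_printoptions(precision=4,suppress=True)
a=save('top','topc.png',(295,165,395,245),6); b=save('side','sidec.png',(240,160,330,330),3.5)
M={}
th=np.linspace(0,2*np.pi,32,endpoint=False)
def cyl(x,y,z0): 
    return np.vstack([np.c_[x+r*np.cos(th),y+r*np.sin(th),0*th+z0+z] for r,z in[(.014,0),(.014,.044),(.0115,.048),(.0115,.06)]])
for n,c in (('top',(226,247)),('side',(318,385))):
    for r in trace(n,'vial'):
        m=r['mask']; v,u=np.nonzero(m); print(n,r['conf'],m.sum(),u.mean(),v.mean(),u.min(),u.max(),v.min(),v.max())
        if abs(u.mean()-c[0])+abs(v.mean()-c[1])<12 and n not in M: M[n]=m
def bb(p): return np.r_[p.min(0),p.max(0)]
def cost(q):
    e=0
    for n,m in M.items():
        v,u=np.nonzero(m); e+=((bb(proj(n,cyl(q[0],q[1],.002)))-[u.min()-.5,v.min()-.5,u.max()+.5,v.max()+.5])**2).sum()
    return e
s=minimize(cost,[.455,.235],method='Nelder-Mead'); print(s.x,s.fun)
for n,m in M.items():
    v,u=np.nonzero(m); print(n,bb(proj(n,cyl(*s.x,.002)))-[u.min()-.5,v.min()-.5,u.max()+.5,v.max()+.5])
for n in ('top','side'):
    for r in trace(n,'push_tab')+trace(n,'pocket')[:2]+trace(n,'pipette_plunger')+trace(n,'button_top')[:2]:
        v,u=np.nonzero(r['mask']); print(n,round(r['conf'],2),len(u),u.mean(),v.mean(),u.min(),u.max(),v.min(),v.max())
E
```

```text
top 0.6 30 242.33333333333334 241.46666666666667 240 245 239 244
top 0.53 67 206.50746268656715 239.3582089552239 202 211 236 243
side 0.66 191 310.5602094240838 365.4869109947644 306 317 355 379
side 0.59 511 318.0215264187867 384.42857142857144 311 325 366 402
side 0.57 340 300.9323529411765 411.35 295 307 397 425
[0.4494 0.23  ] 0.5048092837272874
side [-0.4238  0.2761  0.4181 -0.2723]
top 0.94 379 320.2928759894459 221.16094986807389 303 335 213 228
top 0.27 47 362.8085106382979 195.63829787234042 359 366 192 199
top 0.58 375 321.3333333333333 221.46133333333333 304 336 213 228
top 0.7 2543 335.8399528116398 214.87731026346833 303 372 171 238
top 0.65 436 319.8738532110092 221.22477064220183 302 336 213 229
top 0.4 49 362.6530612244898 195.6530612244898 359 366 192 199
side 0.67 458 291.089519650655 302.07860262008734 282 300 289 318
side 0.69 516 290.9980620155039 302.9515503875969 282 300 289 319
```

View pics/topc.png

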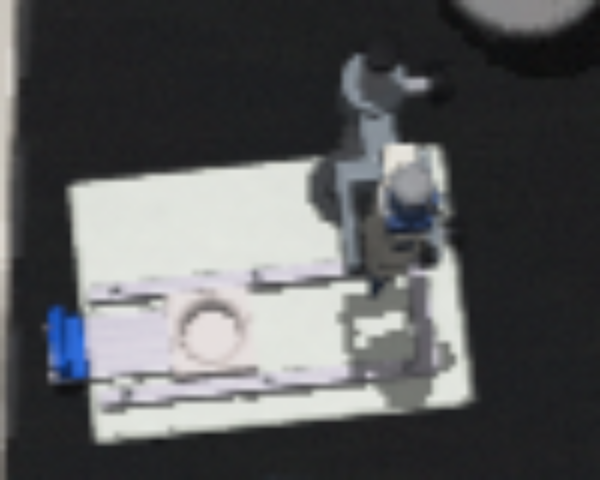

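View pics/sidec.png

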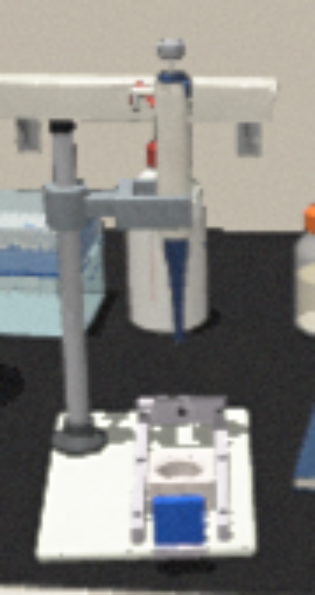

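The top crop shows the plate corners at crop pixels (68,185), (97,442), (475,402) and (443,145). The pocket rim is at (212,330) and the button at about (410,185). The side crop has the button at (171,46) and the pocket at (180,468). I'll fit the stand pose to these points together.

```bash
cat > fit.py <<'E'
from h import *
from scipy.optimize import least_squares
np.set_printoptions(precision=4,suppress=True)
T=lambda p:(np.array(p)+.5)/6-.5+[295,165]
S=lambda p:(np.array(p)+.5)/3.5-.5+[240,160]
def pts(q):
    x,y,a,s,h=q; c,d=np.cos(a),np.sin(a)
    L=np.array([[.095,.15,.01],[-.05,.15,.01],[-.05,-.055,.01],[.095,-.055,.01],[0,.1-s,.033],[0,.185-s-.004,.055],[0,0,h]])
    return L@np.array([[c,d,0],[-d,c,0],[0,0,1]])+[x,y,0]
t=T([[68,185],[97,442],[475,402],[443,145],[212,330],[62,340],[409,183]])
sd=S([[38,553],[253,550],[255,410],[62,410],[181,468],[178,497],[171,43]])
W=np.array([1,1,1,1,1,.5,1])[:,None]
for ns in (('top',),('side',),('top','side')):
    f=lambda q:np.vstack([W*(proj(n,pts(q))-(t if n=='top' else sd)) for n in ns]).ravel()
    r=least_squares(f,[.55,-.175,0,.01,.315],loss='soft_l1'); print(ns,r.x); print(f(r.x).reshape(-1,2))
P=pts(r.x); print(P)
for n,box in (('top',(216,238,236,256)),('side',(308,355,330,408))):
    im=eyes.grab_frame(n).astype(int); m=(im[...,0]-im[...,2]>45)
    k,l,st,ce=cv2.connectedComponentsWithStats(m[box[1]:box[3],box[0]:box[2]].astype(np.uint8))
    i=1+st[1:,4].argmax(); print(n,st[i],st[i][:2]+box[:2],ce[i]+box[:2])
def cyl(x,y):
    th=np.linspace(0,2*np.pi,32)
    return np.vstack([np.c_[x+q*np.cos(th),y+q*np.sin(th),0*th+.002+z] for q,z in[(.014,0),(.014,.044),(.0115,.048),(.0115,.06)]])
for n in('top','side'):
    p=proj(n,cyl(.4494,.230)); print(n,p.min(0),p.max(0))
E
python3 fit.py
```

```text
('top',) [ 0.5522 -0.1821  0.1311  0.0187  0.3095]
[[-0.1223 -0.4911]
 [-0.367   0.3137]
 [ 0.0447  0.1754]
 [-0.3069 -0.4183]
 [ 0.1314  0.1073]
 [-0.2508 -0.089 ]
 [ 0.674   0.2093]]
('side',) [ 0.5501 -0.1779  0.1064  0.0206  0.3115]
[[-1.1828 -0.1929]
 [ 0.6784 -0.3172]
 [-0.7726 -0.04  ]
 [ 0.2802  0.7621]
 [ 0.0396 -0.0601]
 [-0.2116  0.0994]
 [ 0.701  -0.0161]]
('top', 'side') [ 0.5513 -0.1811  0.1191  0.019   0.3108]
[[-0.1219 -0.812 ]
 [-0.9048  0.0355]
 [-0.4059  0.6463]
 [-0.2244 -0.0163]
 [-0.0926  0.0517]
 [-0.379  -0.2684]
 [ 0.3536  0.3944]
 [-0.6348 -0.6819]
 [ 1.1    -1.2194]
 [-1.3743 -0.6829]
 [-0.231   0.4198]
 [ 0.1204 -0.3926]
 [ 0.0621 -0.09  ]
 [ 0.3824 -0.0677]]
[[ 0.6278 -0.0209  0.01  ]
 [ 0.4838 -0.0381  0.01  ]
 [ 0.5082 -0.2417  0.01  ]
 [ 0.6522 -0.2244  0.01  ]
 [ 0.5417 -0.1007  0.033 ]
 [ 0.5321 -0.0203  0.055 ]
 [ 0.5513 -0.1811  0.3108]]
top [ 3  4 12 10 63] [219 242] [225.0317 246.4921]
side [  0   0  18  47 619] [308 355] [316.021  379.3619]
top [218.9097 241.0008] [231.011  251.5808]
side [310.0838 365.7621] [325.9384 402.2249]
```

Request:
servo_tool([
  [[0, 0, 8, 0.105], [0, 0, 8, 0.105], [0, 0, 8, 0.105], [0, 0, 8, 0.105], [0, 0, 8, 0.105], [0, 0, 8, 0.105], [20, 2, 0, 0], [33, 3.4, 0, 0], [33, 3.4, 0, 0], [33, 3.4, 0, 0]],
], claw=0, grip_force=12)

```text
t: 2.43
eef_pos: [0.3493, 0.4888, 0.1783]
ee_rot: [3.141, -0.0, -1.1]
force: [0.6, 0.4, 0.0]
width: 0.0438
gripper_force: 0.0
```

```bash
cat > go.py <<'E'
import sys
from h import *
np.set_printoptions(precision=4,suppress=True)
def go(x,y,z,yaw=None):
    s=telemetry.get_state(); p=s['eef_pos']; r=s['ee_rot']
    from scipy.spatial.transform import Rotation as Ro
    R=Ro.from_euler('xyz',r).as_matrix()
    print('t',s['t'],'p',p,'rot',r,'F',s['force'],'w',s['width'],'gf',s['gripper_force'],'q1,6',s['q'][[0,5]])
    print('tool mm',(R.T@(np.array([x,y,z])-p)*1000).round(1), 'turn', None if yaw is None else -(yaw-r[2]))
if __name__=='__main__': go(*map(float,sys.argv[1:]))
E
python3 go.py .4494 .23 .10 -1.10; python3 -c "
from h import *
print(at_z('top',[[231,277],[231,263],[216,277]],.02)); print(at_z('side',[[371,385]],.02))"
```

```text
t 2.4333 p [0.3493 0.4888 0.1783] rot [ 3.1414 -0.0003 -1.1   ] F [0.6391 0.3661 0.0312] w 0.043789889874335304 gf 0.0 q1,6 [ 1.2753 -0.8045]
tool mm [276.   28.2  78.3] turn 3.1249724054216443e-05
[[0.35297176 0.20695198 0.02      ]
 [0.39722815 0.20941593 0.02      ]
 [0.35168627 0.254691   0.02      ]]
[[0.35511787 0.21227648 0.02      ]]
```

Request:
servo_tool([
  [[32, 3.2, 5, 0], [32, 3.2, 5, 0], [32, 3.2, 5, 0], [32, 3.2, 5, 0], [32, 3.2, 5, 0], [32, 3.2, 5, 0], [32, 3.2, 5, 0], [32, 3.2, 5, 0], [20, 2.6, 5, 0], [0, 0, 5, 0]],
])

```text
t: 3.27
eef_pos: [0.4495, 0.2279, 0.1285]
ee_rot: [3.141, -0.0, -1.104]
force: [0.9, -0.1, -0.8]
width: 0.044
gripper_force: 0.0
```

```bash
python3 - <<'E'
from h import *
save('side','s2.png',(220,260,460,440),3.3)
E
python3 go.py .4494 .23 .023
```

```text
t 3.3167 p [0.4491 0.2291 0.1276] rot [ 3.1406 -0.0001 -1.1038] F [-0.3702 -0.1728 -0.4777] w 0.043612279012312766 gf 0.0 q1,6 [ 0.8617 -0.3945]
tool mm [ -0.7  -0.8 104.6] turn None
```

View pics/s2.png

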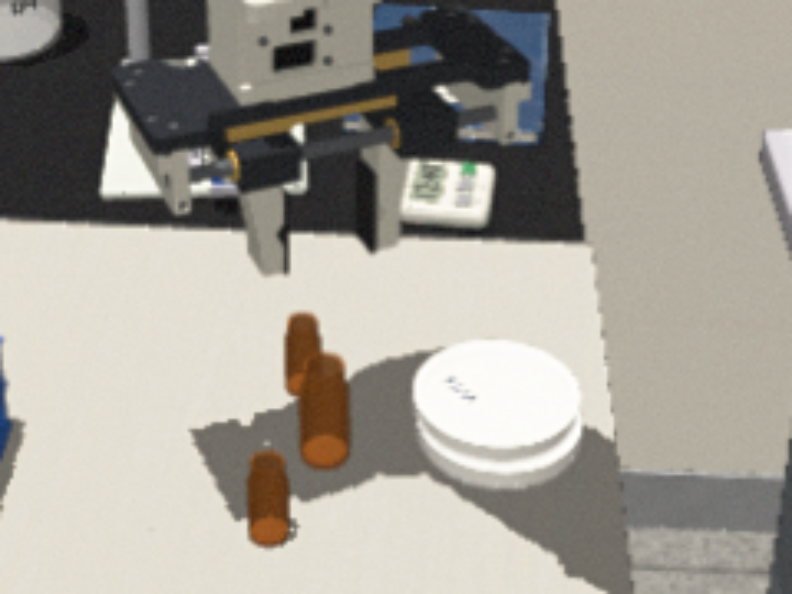

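The fingertips are centred over the large vial: their midpoint is at crop column 328 and the vial is at 325. The dish and the small vials are clear, so I'll go down.

Request:
servo_tool([
  [[0, 0, 14, 0], [0, 0, 14, 0], [0, 0, 14, 0], [0, 0, 14, 0], [0, 0, 13, 0], [0, 0, 12, 0], [0, 0, 10, 0], [0, 0, 8, 0], [0, 0, 5, 0], [0, 0, 0, 0]],
])

```text
t: 4.15
eef_pos: [0.4487, 0.231, 0.0237]
ee_rot: [3.14, -0.001, -1.101]
force: [-1.5, 0.2, 0.6]
width: 0.0439
gripper_force: 0.0
```

Request:
servo_tool([
  [[0, 0, 0, 0], [0, 0, 0, 0], [0, 0, 0, 0], [0, 0, 0, 0], [0, 0, 0, 0], [0, 0, 0, 0], [0, 0, 0, 0], [0, 0, 0, 0], [0, 0, 0, 0], [0, 0, 0, 0]],
], claw=1)

```text
t: 4.98
eef_pos: [0.4494, 0.2314, 0.0251]
ee_rot: [-3.141, 0.0, -1.1]
force: [-1.2, 0.5, 5.1]
width: 0.0277
gripper_force: 12.0
```

```bash
python3 go.py .4494 .23 .023
```

```text
t 4.9833 p [0.4494 0.2314 0.0251] rot [-3.1406  0.0002 -1.1005] F [-1.1898  0.4765  5.074 ] w 0.02769859124818414 gf 12.00115086252481 q1,6 [ 0.8648 -0.3948]
tool mm [1.3 0.7 2.1] turn None
```

Request:
servo_tool([
  [[0, 0, -3, 0], [0, 0, -6, 0], [0, 0, -10, 0], [0, 0, -14, 0], [0, 0, -18, 0], [0, 0, -18, 0], [0, 0, -18, 0], [0, 0, -14, 0], [0, 0, -8, 0], [0, 0, 0, 0]],
])

```text
t: 5.82
eef_pos: [0.4498, 0.2318, 0.1359]
ee_rot: [-3.138, 0.001, -1.101]
force: [0.2, -0.8, -0.2]
width: 0.0275
gripper_force: 12.0
```

```bash
python3 go.py .5417 -.1007 .08 -1.446
```

```text
t 5.8167 p [0.4498 0.2318 0.1359] rot [-3.138   0.0012 -1.1006] F [ 0.2496 -0.828  -0.1713] w 0.027528828418998706 gf 11.999947247095406 q1,6 [ 0.8648 -0.3948]
tool mm [338.1  69.   55.2] turn 0.3454401339737694
```

Request:
servo_tool([
  [[0, 0, 0, 0.115], [0, 0, 0, 0.115], [0, 0, 0, 0.115], [10, -2, 0, 0], [22, -4, 0, 0], [30, -4, 0, 0], [34, -5, 0, 0], [34, -5, 0, 0], [34, -5, 0, 0], [34, -5, 0, 0]],
])

```text
t: 6.65
eef_pos: [0.5031, 0.0362, 0.133]
ee_rot: [3.141, -0.0, -1.442]
force: [1.6, -0.2, -1.2]
width: 0.0277
gripper_force: 12.0
```

Request:
servo_tool([
  [[34, -5, 0, 0], [34, -5, 0, 0], [30, -5, 0, 0], [22, -3, 0, 0], [14, -2, 0, 0], [7, 0, 0, 0], [0, 0, 0, 0], [0, 0, 0, 0], [0, 0, 0, 0], [0, 0, 0, 0]],
])

```text
t: 7.48
eef_pos: [0.5407, -0.0982, 0.1336]
ee_rot: [-3.142, 0.0, -1.444]
force: [-0.4, 0.3, 0.1]
width: 0.0277
gripper_force: 12.0
```

```bash
python3 go.py .5417 -.1007 .06 -1.446; python3 - <<'E'
from h import *
im=save('side','s3.png',(235,160,375,330),3.4)
for n in('top','side'):
    for o in ('vial','pocket','push_tab','button_top'):
        for r in recognise(n,o)[:2]: print(n,o,r['position'],r['conf'])
    for r in trace(n,'vial')+trace(n,'pocket')[:2]:
        v,u=np.nonzero(r['mask']); print(n,round(r['conf'],2),len(u),u.mean(),v.mean(),u.min(),u.max(),v.min(),v.max())
E
```

```text
t 7.4833 p [ 0.5407 -0.0982  0.1336] rot [-3.1416  0.0001 -1.4441] F [-0.3915  0.2722  0.1042] w 0.027697946459818244 gf 12.000005928057362 q1,6 [ 0.1767 -0.05  ]
tool mm [ 2.6 -0.6 73.6] turn 0.0018722608114167816
top vial [0.5597, -0.1729, 0.2043] 0.75
top vial [0.4718, 0.2885, 0.0289] 0.47
top pocket [0.5374, -0.0736, 0.0232] 0.75
top push_tab [0.537, -0.0769, 0.0217] 0.73
top button_top [0.5505, -0.182, 0.3099] 0.41
top 0.63 24 242.20833333333334 241.45833333333334 240 245 239 244
top 0.42 54 206.12962962962962 239.12962962962962 202 210 236 243
top 0.4 88 224.75 246.54545454545453 220 230 242 251
top 0.84 476 320.3046218487395 221.38235294117646 302 337 213 228
side vial [0.4645, 0.1856, 0.0257] 0.84
side vial [0.5434, -0.0885, 0.1447] 0.79
side pocket [0.5402, -0.0173, 0.0286] 0.75
side push_tab [0.5341, -0.019, 0.0297] 0.78
side 0.64 338 300.99704142011836 411.2573964497041 295 307 397 425
side 0.58 331 290.3111782477341 252.66465256797582 284 296 238 266
side 0.91 512 291.025390625 302.65234375 282 300 288 319
```

View pics/s3.png

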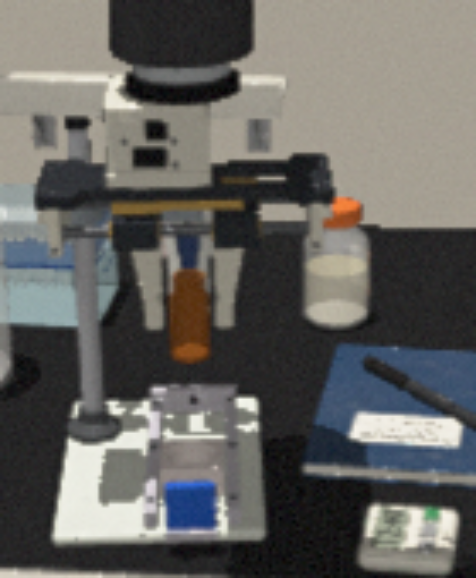

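The vial is held upright over the stand at crop (190,315), and the pocket block is below it. The top masks came from an old picture, so I'm refining the alignment using the held vial as a camera reference.

```bash
python3 - <<'E'
from h import *
np.set_printoptions(precision=3,suppress=True)
s=telemetry.get_state(); x,y,z=s['eef_pos']
th=np.linspace(0,2*np.pi,64)
z0=z-.023
p=proj('side',np.vstack([np.c_[x+q*np.cos(th),y+q*np.sin(th),0*th+z0+k] for q,k in[(.014,0),(.014,.030)]]))
print('pred held bbox',p.min(0),p.max(0))
im=eyes.grab_frame('side').astype(int)
m=(im[...,0]-im[...,2]>35)&(im[...,0]>60)
for v in range(240,270,3):
    u=np.nonzero(m[v,275:305])[0]+275; print(v,u.min() if len(u) else 0,u.max() if len(u) else 0)
c=im[240:330,270:312]
t=eyes.grab_frame('top'); 
b=im[...,2]-im[...,0]>60
v,u=np.nonzero(b[285:325,270:315]); print('tab side',u.min()+270,u.max()+270,v.min()+285,v.max()+285)
t=t.astype(int); v,u=np.nonzero((t[...,2]-t[...,0]>60)[205:235,295:320]); print('tab top',u.min()+295,u.max()+295,v.min()+205,v.max()+205,len(u))
a=.125
for a in(.115,.125,.135):
  for sl in (.017,.019,.021):
    L=np.array([[sx*.017,.185-sl-k,zz] for sx in(-1,1) for k in(0,.008) for zz in(.020,.055)])
    R=np.array([[np.cos(a),np.sin(a),0],[-np.sin(a),np.cos(a),0],[0,0,1]])
    W=L@R+[.5517,-.1815,0]
    A=proj('side',W[L[:,1]>.18-sl]);B=proj('top',W[L[:,2]>.05]); print(a,sl,A.min(0),A.max(0),B.min(0),B.max(0))
E
```

```text
pred held bbox [284.39  249.921] [296.752 266.57 ]
240 286 295
243 286 294
246 285 295
249 285 295
252 285 295
255 285 296
258 285 296
261 285 296
264 285 296
267 0 0
tab side 284 297 301 314
tab top 303 309 216 227 67
0.115 0.017 [282.48  302.548] [298.107 316.438] [301.9   215.028] [305.368 225.883]
0.115 0.019 [282.513 302.106] [298.113 315.978] [302.535 214.97 ] [306.006 225.825]
0.115 0.021 [282.547 301.666] [298.12 315.52] [303.171 214.912] [306.645 225.767]
0.125 0.017 [283.233 302.493] [298.852 316.46 ] [301.893 215.531] [305.469 226.405]
0.125 0.019 [283.256 302.052] [298.848 316.001] [302.528 215.467] [306.106 226.341]
0.125 0.021 [283.279 301.612] [298.844 315.543] [303.163 215.403] [306.744 226.276]
0.135 0.017 [283.987 302.435] [299.595 316.478] [301.892 216.034] [305.574 226.926]
0.135 0.019 [283.999 301.994] [299.581 316.019] [302.527 215.964] [306.212 226.855]
0.135 0.021 [284.012 301.554] [299.568 315.561] [303.161 215.893] [306.849 226.785]
```

```bash
python3 - <<'E'
from h import *
im=eyes.grab_frame('side'); x0,y0,x1,y1=268,275,314,325; k=12
o=cv2.resize(im[y0:y1,x0:x1,::-1],None,fx=k,fy=k,interpolation=cv2.INTER_CUBIC)
def dr(P,col,cl=True):
    p=((proj('side',P)-[x0,y0]+.5)*k-.5).round().astype(int); cv2.polylines(o,[p],cl,col,1)
th=np.linspace(0,2*np.pi,60)
a=.12; X=np.array([np.cos(a),np.sin(a),0]);Y=np.array([-np.sin(a),np.cos(a),0])
for (cx,cy),col in (((.5417,-.1000),(0,255,0)),):
    c=np.array([cx,cy,.033])
    dr(c+.0185*(np.cos(th)[:,None]*X+np.sin(th)[:,None]*Y),col)
    dr(np.array([c+.022*(i*X+j*Y) for i,j in((-1,-1),(1,-1),(1,1),(-1,1))]),col)
    t=c+.085*Y
    dr(np.array([t+i*.017*X+[0,0,z] for i,z in((-1,-.018),(1,-.018),(1,.022),(-1,.022))]),(0,255,255))
cv2.imwrite('pics/s4.png',o)
E
```

```text
(no output)
```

View pics/s4.png

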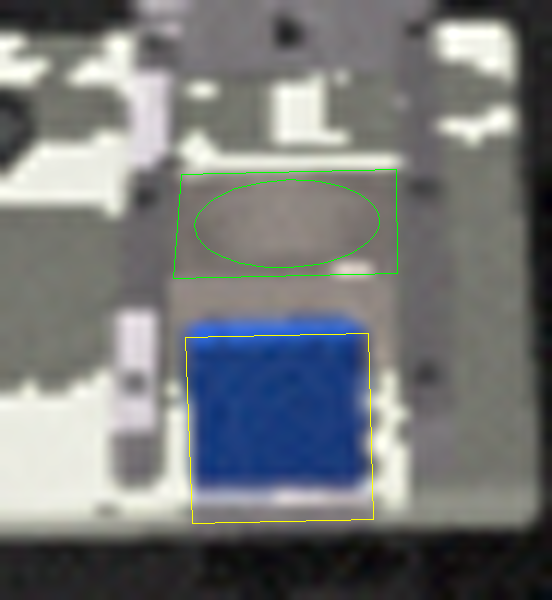

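The overlay of pocket (0.5417, -0.1000) matches the block top and the tab top edge (crop row about 335) to within about 1 mm. I'm going down slowly.

Request:
servo_tool([
  [[0.8, -0.4, 6, 0], [0.8, -0.4, 10, 0], [0, 0, 12, 0], [0, 0, 12, 0], [0, 0, 12, 0], [0, 0, 10, 0], [0, 0, 6, 0], [0, 0, 4, 0], [0, 0, 2, 0], [0, 0, 0, 0]],
])

```text
t: 9.12
eef_pos: [0.5419, -0.1006, 0.0593]
ee_rot: [3.141, -0.0, -1.446]
force: [0.8, -0.1, -0.7]
width: 0.0277
gripper_force: 12.0
```

Request:
servo_tool([
  [[0, 0, 1, 0], [0, 0, 1, 0], [0, 0, 1, 0], [0, 0, 1, 0], [0, 0, 1, 0], [0, 0, 1, 0], [0, 0, 1, 0], [0, 0, 1, 0], [0, 0, 0, 0], [0, 0, 0, 0]],
])

```text
t: 9.95
eef_pos: [0.5419, -0.1006, 0.0515]
ee_rot: [3.141, -0.0, -1.446]
force: [-0.0, 0.1, 0.2]
width: 0.0277
gripper_force: 12.0
```

```bash
python3 go.py .5417 -.0997 .040 -1.446
```

```text
t 9.95 p [ 0.5419 -0.1006  0.0515] rot [ 3.1414 -0.     -1.4458] F [-0.0354  0.0519  0.158 ] w 0.027661700226333203 gf 11.999919317022432 q1,6 [ 0.172 -0.047]
tool mm [-0.9  0.1 11.5] turn 0.00022930855620106882
```

Request:
servo_tool([
  [[0, 0, 1.5, 0], [0, 0, 1.5, 0], [0, 0, 1.5, 0], [0, 0, 1.5, 0], [0, 0, 1.5, 0], [0, 0, 1, 0], [0, 0, 1, 0], [0, 0, 0.5, 0], [0, 0, 0, 0], [0, 0, 0, 0]],
])

```text
t: 10.78
eef_pos: [0.5419, -0.1006, 0.0416]
ee_rot: [3.142, -0.0, -1.446]
force: [-0.6, -0.9, -0.5]
width: 0.0277
gripper_force: 12.0
```

Request:
servo_tool([
  [[0, 0, 0.4, 0], [0, 0, 0.4, 0], [0, 0, 0.4, 0], [0, 0, 0.4, 0], [0, 0, 0, 0], [0, 0, 0, 0], [0, 0, 0, 0], [0, 0, 0, 0], [0, 0, 0, 0], [0, 0, 0, 0]],
])

```text
t: 11.62
eef_pos: [0.542, -0.1006, 0.0401]
ee_rot: [-3.141, -0.0, -1.446]
force: [-1.9, -0.5, 4.0]
width: 0.0275
gripper_force: 12.0
```

Request:
servo_tool([
  [[0, 0, -0.5, 0], [0, 0, 0, 0], [0, 0, 0, 0], [0, 0, 0, 0], [0, 0, 0, 0], [0, 0, 0, 0], [0, 0, 0, 0], [0, 0, 0, 0], [0, 0, 0, 0], [0, 0, 0, 0]],
], claw=0)

```text
t: 12.45
eef_pos: [0.5419, -0.1005, 0.0405]
ee_rot: [3.142, 0.0, -1.446]
force: [-0.6, 1.1, -0.6]
width: 0.0438
gripper_force: 0.0
```

Request:
servo_tool([
  [[0, 0, -4, 0], [0, 0, -8, 0], [0, 0, -12, 0], [0, 0, -16, 0], [0, 0, -16, 0], [0, 0, -16, 0], [0, 0, -12, 0], [0, 0, -6, 0], [0, 0, 0, 0], [0, 0, 0, 0]],
])

```text
t: 13.28
eef_pos: [0.5419, -0.1005, 0.1307]
ee_rot: [-3.141, 0.0, -1.446]
force: [0.6, 0.4, -0.3]
width: 0.0441
gripper_force: 0.0
```

```bash
python3 go.py .5417 -.0997 .040 -1.446;  python3 - <<'E'
from h import *
save('side','s5.png',(240,230,340,330),6)
E
```

```text
t 13.2833 p [ 0.5419 -0.1005  0.1307] rot [-3.1409  0.0002 -1.4459] F [ 0.5619  0.379  -0.297 ] w 0.044058182969167775 gf 0.0 q1,6 [ 0.172 -0.047]
tool mm [-0.8  0.1 90.7] turn 7.394477260147525e-05
```

View pics/s5.png

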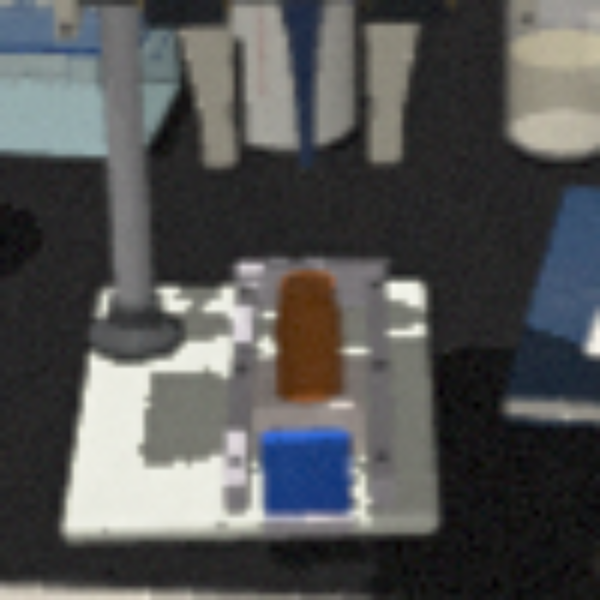

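The vial stands upright in the pocket, at crop (308,335), and the gripper is clear of it. Next I'll go behind the tab with closed fingers.

Request:
servo_tool([
  [[-8, 0, 0, 0], [-16, 0, 0, 0], [-20, 0, 0, 0], [-20, 0, 0, 0], [-20, 0, 0, 0], [-18, 0, 0, 0], [-10, 0, 0, 0], [-6, 0, 0, 0], [0, 0, 8, 0], [0, 0, 14, 0]],
], claw=1)

```text
t: 14.17
eef_pos: [0.5281, 0.0169, 0.1089]
ee_rot: [-3.139, 0.0, -1.445]
force: [0.4, 0.4, -0.2]
width: 0.0007
gripper_force: 0.0
```

Request:
servo_tool([
  [[0, 0, 16, 0], [0, 0, 16, 0], [0, 0, 14, 0], [0, 0, 10, 0], [0, 0, 7, 0], [0, 0, 3, 0], [0, 0, 0, 0], [0, 0, 0, 0], [4, 0, 0, 0], [4, 0, 0, 0]],
])

```text
t: 15.0
eef_pos: [0.5287, 0.0086, 0.0432]
ee_rot: [-3.14, 0.0, -1.445]
force: [-0.3, 0.4, -0.5]
width: 0.0004
gripper_force: 0.0
```

```bash
python3 go.py .5317 -.0161 .042 -1.446
```

```text
t 15.0 p [0.5287 0.0086 0.0432] rot [-3.1402  0.0003 -1.4453] F [-0.3229  0.4494 -0.5315] w 0.000421810501791091 gf 0.0 q1,6 [ 0.3875 -0.2621]
tool mm [24.9  0.2  1.2] turn 0.0007354712317124701
```

Request:
servo_tool([
  [[3, 0, 0, 0], [3, 0, 0, 0], [2, 0, 0, 0], [2, 0, 0, 0], [2, 0, 0, 0], [2, 0, 0, 0], [2, 0, 0, 0], [2, 0, 0, 0], [3, 0, 0, 0], [3, 0, 0, 0]],
])

```text
t: 15.83
eef_pos: [0.5313, -0.0153, 0.0425]
ee_rot: [-3.141, 0.0, -1.446]
force: [-1.0, 1.8, 0.9]
width: 0.0004
gripper_force: 1.1
```

Request:
servo_tool([
  [[3, 0, 0, 0], [4, 0, 0, 0], [4, 0, 0, 0], [4, 0, 0, 0], [4, 0, 0, 0], [4, 0, 0, 0], [4, 0, 0, 0], [4, 0, 0, 0], [4, 0, 0, 0], [4, 0, 0, 0]],
])

```text
t: 16.67
eef_pos: [0.5362, -0.0543, 0.0425]
ee_rot: [-3.141, -0.0, -1.446]
force: [1.6, 2.0, 1.3]
width: 0.0006
gripper_force: 1.2
```

```bash
python3 go.py .5415 -.0967 .042 -1.446
```

```text
t 16.6667 p [ 0.5362 -0.0543  0.0425] rot [-3.1414 -0.     -1.4458] F [1.6292 1.9836 1.2766] w 0.0005756662100835433 gf 1.1915211260929937 q1,6 [ 0.2629 -0.138 ]
tool mm [42.7  0.1  0.5] turn 0.0002402998019357394
```

Request:
servo_tool([
  [[4, 0, 0, 0], [4, 0, 0, 0], [4, 0, 0, 0], [4, 0, 0, 0], [3, 0, 0, 0], [3, 0, 0, 0], [2, 0, 0, 0], [2, 0, 0, 0], [1, 0, 0, 0], [1, 0, 0, 0]],
])

```text
t: 17.5
eef_pos: [0.5397, -0.0818, 0.0425]
ee_rot: [-3.141, -0.0, -1.446]
force: [1.3, 3.8, 0.1]
width: 0.0006
gripper_force: 1.0
```

Request:
servo_tool([
  [[0.5, 0, 0, 0], [0.5, 0, 0, 0], [0.5, 0, 0, 0], [0.5, 0, 0, 0], [0.5, 0, 0, 0], [0.5, 0, 0, 0], [0, 0, 0, 0], [0, 0, 0, 0], [0, 0, 0, 0], [0, 0, 0, 0]],
])

```text
t: 18.33
eef_pos: [0.5397, -0.0848, 0.0424]
ee_rot: [3.141, -0.0, -1.446]
force: [0.1, 1.7, 0.8]
width: 0.0002
gripper_force: 0.6
```

Request:
servo_tool([
  [[0.5, 0, 0, 0], [0.5, 0, 0, 0], [0.5, 0, 0, 0], [0.5, 0, 0, 0], [0, 0, 0, 0], [0, 0, 0, 0], [0, 0, 0, 0], [0, 0, 0, 0], [0, 0, 0, 0], [0, 0, 0, 0]],
])

```text
t: 19.17
eef_pos: [0.5399, -0.0862, 0.0424]
ee_rot: [3.141, 0.001, -1.446]
force: [-1.2, 5.2, 1.6]
width: 0.0003
gripper_force: 2.7
```

Request:
servo_tool([
  [[0.4, 0, 0, 0], [0.4, 0, 0, 0], [0, 0, 0, 0], [0, 0, 0, 0], [0, 0, 0, 0], [0, 0, 0, 0], [0, 0, 0, 0], [0, 0, 0, 0], [0, 0, 0, 0], [0, 0, 0, 0]],
])

```text
t: 20.0
eef_pos: [0.5399, -0.0863, 0.0424]
ee_rot: [3.141, 0.001, -1.446]
force: [-1.5, 11.1, 3.0]
width: 0.0
gripper_force: 5.3
```

The slide is home: the force rose with no further travel. I'm backing off and going up.

Request:
servo_tool([
  [[-3, 0, 0, 0], [-10, 0, 0, 0], [-14, 0, 0, 0], [-13, 0, -5, 0], [0, 0, -20, 0], [0, 0, -35, 0], [0, 0, -38, 0], [0, 0, -38, 0], [0, 0, -38, 0], [0, 0, -38, 0]],
])

```text
t: 20.83
eef_pos: [0.5345, -0.0477, 0.2564]
ee_rot: [3.141, -0.0, -1.446]
force: [1.0, -0.3, -1.1]
width: 0.0007
gripper_force: 0.0
```

Request:
servo_tool([
  [[0, 0, -38, 0], [0, 0, -35, 0], [0, 0, -20, 0], [0, 0, -10, 0], [10, 0, 0, 0], [20, 0, 0, 0], [25, 0, 0, 0], [25, 0, 0, 0], [15, 0, 0, 0], [5, 0, 0, 0]],
])

```text
t: 21.67
eef_pos: [0.5471, -0.149, 0.3551]
ee_rot: [3.138, 0.0, -1.448]
force: [-0.2, -0.3, -0.3]
width: 0.0003
gripper_force: 0.0
```

```bash
python3 go.py .5512 -.1803 .325 -1.446;  python3 - <<'E'
from h import *
save('side','s6.png',(240,150,340,330),3.3)
E
```

```text
t 21.6667 p [ 0.5471 -0.149   0.3551] rot [ 3.1377  0.0002 -1.4478] F [-0.2338 -0.3042 -0.3097] w 0.0003147702212052704 gf 0.0 q1,6 [0.0791 0.0439]
tool mm [31.5 -0.4 30.1] turn -0.0018472784068259696
```

View pics/s6.png

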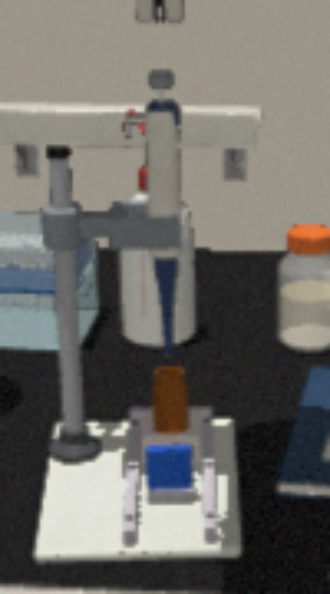

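The vial stands under the pipette tip at crop (170,400), with the slide home. The fingertips are near the button at crop (161,78).

Request:
servo_tool([
  [[6, 0, 0, 0], [9, 0, 0, 0], [9, 0, 4, 0], [6, -0.4, 7, 0], [1.5, 0, 8, 0], [0, 0, 6, 0], [0, 0, 4, 0], [0, 0, 2, 0], [0, 0, 1, 0], [0, 0, 0, 0]],
])

```text
t: 22.55
eef_pos: [0.5521, -0.178, 0.3255]
ee_rot: [-3.142, -0.0, -1.445]
force: [-0.9, 0.4, -0.6]
width: 0.0004
gripper_force: 0.0
```

Request:
servo_tool([
  [[0, 0, 0.8, 0], [0, 0, 0.8, 0], [0, 0, 0.8, 0], [0, 0, 0.8, 0], [0, 0, 0.8, 0], [0, 0, 0.8, 0], [0, 0, 0.8, 0], [0, 0, 0.8, 0], [0, 0, 0, 0], [0, 0, 0, 0]],
])

```text
t: 23.38
eef_pos: [0.5521, -0.1782, 0.319]
ee_rot: [3.142, -0.0, -1.446]
force: [-0.1, -0.2, 0.2]
width: 0.0006
gripper_force: 0.0
```

```bash
python3 go.py .5512 -.1803 .311 -1.446
```

```text
t 23.3833 p [ 0.5521 -0.1782  0.319 ] rot [ 3.1415 -0.     -1.4458] F [-0.1398 -0.1589  0.1733] w 0.0006096127403296264 gf 0.0 q1,6 [0.0248 0.1002]
tool mm [2.  1.1 8. ] turn 0.00016812775492236476
```

Request:
servo_tool([
  [[1, 0.5, 0.7, 0], [1, 0.5, 0.7, 0], [0, 0, 0.7, 0], [0, 0, 0.7, 0], [0, 0, 0.7, 0], [0, 0, 0.7, 0], [0, 0, 0.6, 0], [0, 0, 0.6, 0], [0, 0, 0, 0], [0, 0, 0, 0]],
])

```text
t: 24.22
eef_pos: [0.5513, -0.1803, 0.3136]
ee_rot: [3.142, -0.0, -1.446]
force: [0.5, -0.1, 0.7]
width: 0.0005
gripper_force: 0.0
```

Request:
servo_tool([
  [[0, 0, 0.4, 0], [0, 0, 0.4, 0], [0, 0, 0.4, 0], [0, 0, 0.4, 0], [0, 0, 0.4, 0], [0, 0, 0.4, 0], [0, 0, 0.4, 0], [0, 0, 0, 0], [0, 0, 0, 0], [0, 0, 0, 0]],
])

```text
t: 25.05
eef_pos: [0.5514, -0.1803, 0.3109]
ee_rot: [-3.142, -0.0, -1.446]
force: [0.3, -0.1, 1.0]
width: 0.0005
gripper_force: 1.0
```

```bash
python3 go.py .5512 -.1803 .311 -1.446
```

```text
t 25.05 p [ 0.5514 -0.1803  0.3109] rot [-3.1415 -0.0001 -1.4458] F [ 0.2548 -0.0618  0.9862] w 0.0005291400172425147 gf 1.0014239821430237 q1,6 [0.0209 0.104 ]
tool mm [-0.   0.2 -0.1] turn 0.0002087776391443974
```

Request:
servo_tool([
  [[0, 0, 0.4, 0], [0, 0, 0.4, 0], [0, 0, 0.4, 0], [0, 0, 0.4, 0], [0, 0, 0.4, 0], [0, 0, 0.4, 0], [0, 0, 0.4, 0], [0, 0, 0.4, 0], [0, 0, 0, 0], [0, 0, 0, 0]],
])

```text
t: 25.88
eef_pos: [0.5514, -0.1803, 0.3077]
ee_rot: [-3.141, -0.0, -1.446]
force: [-0.7, -1.1, 3.1]
width: 0.0005
gripper_force: 1.4
```

```bash
python3 -c "
from h import *
import time
for i in range(4): eyes.grab_frame('side'); s=telemetry.get_state(); print(s['t'],s['eef_pos'][2],s['force'],s['gripper_force'])"
```

```text
25.9333 0.30769643587550555 [ 1.09787698 -0.1870831   3.60126022] 1.4337585326848057
25.9833 0.307675965222064 [ 0.10495927 -0.53742023  2.96351747] 1.4338522542038845
26.0333 0.3076735220610581 [ 0.7307272  -0.59172632  1.92958971] 1.4405118970080366
26.0833 0.30765467834485344 [-0.20427104 -0.77114329  2.73898477] 1.4477738378627691
```

Request:
servo_tool([
  [[0, 0, 0.4, 0], [0, 0, 0.4, 0], [0, 0, 0.4, 0], [0, 0, 0.4, 0], [0, 0, 0.4, 0], [0, 0, 0.3, 0], [0, 0, 0.2, 0], [0, 0, 0, 0], [0, 0, 0, 0], [0, 0, 0, 0]],
])

```text
t: 26.92
eef_pos: [0.5514, -0.1803, 0.3052]
ee_rot: [-3.142, 0.0, -1.446]
force: [1.4, 0.7, 3.2]
width: 0.0002
gripper_force: 1.8
```

```bash
cat > f.py <<'E'
from h import *
F=[]
for i in range(4):
    eyes.calibration('side'); eyes.grab_frame('side'); s=telemetry.get_state(); F.append([s['eef_pos'][2],s['force'][2],s['gripper_force']])
print(s['t'],np.mean(F,0))
E
python3 f.py
```

```text
27.1167 [0.30517214 3.65236992 1.8199274 ]
```

Request:
servo_tool([
  [[0, 0, 0.3, 0], [0, 0, 0.3, 0], [0, 0, 0.3, 0], [0, 0, 0.3, 0], [0, 0, 0.3, 0], [0, 0, 0.2, 0], [0, 0, 0.2, 0], [0, 0, 0, 0], [0, 0, 0, 0], [0, 0, 0, 0]],
])

```text
t: 27.95
eef_pos: [0.5515, -0.1804, 0.3038]
ee_rot: [-3.141, -0.0, -1.446]
force: [-0.8, 1.1, 6.0]
width: 0.0004
gripper_force: 3.2
```

Request:
servo_tool([
  [[0, 0, 0, 0], [0, 0, 0, 0], [0, 0, 0, 0], [0, 0, 0, 0], [0, 0, 0, 0], [0, 0, 0, 0], [0, 0, 0, 0], [0, 0, 0, 0], [0, 0, 0, 0], [0, 0, 0, 0]],
])

```text
t: 28.78
eef_pos: [0.5515, -0.1804, 0.3037]
ee_rot: [-3.141, -0.0, -1.446]
force: [0.0, 0.3, 6.1]
width: 0.0007
gripper_force: 3.2
```

Request:
servo_tool([
  [[0, 0, 0.45, 0], [0, 0, 0.45, 0], [0, 0, 0.45, 0], [0, 0, 0.45, 0], [0, 0, 0.45, 0], [0, 0, 0.45, 0], [0, 0, 0.45, 0], [0, 0, 0.45, 0], [0, 0, 0.4, 0], [0, 0, 0, 0]],
])

```text
t: 29.62
eef_pos: [0.5517, -0.1806, 0.3009]
ee_rot: [-3.14, -0.001, -1.445]
force: [-1.6, 1.2, 12.5]
width: 0.0006
gripper_force: 6.0
```

Request:
servo_tool([
  [[0, 0, 0.3, 0], [0, 0, 0.3, 0], [0, 0, 0.2, 0], [0, 0, 0, 0], [0, 0, 0, 0], [0, 0, 0, 0], [0, 0, 0, 0], [0, 0, 0, 0], [0, 0, 0, 0], [0, 0, 0, 0]],
])

```text
t: 30.45
eef_pos: [0.5518, -0.1806, 0.3006]
ee_rot: [-3.139, -0.001, -1.445]
force: [-3.0, 1.7, 13.9]
width: 0.0003
gripper_force: 6.9
```

Request:
servo_tool([
  [[0, 0, -0.4, 0], [0, 0, -0.4, 0], [0, 0, -0.4, 0], [0, 0, -0.4, 0], [0, 0, -0.4, 0], [0, 0, -0.4, 0], [0, 0, -0.4, 0], [0, 0, -0.4, 0], [0, 0, -0.4, 0], [0, 0, -0.4, 0]],
])

```text
t: 31.28
eef_pos: [0.5516, -0.1804, 0.3035]
ee_rot: [-3.14, -0.001, -1.446]
force: [-1.1, 0.8, 8.8]
width: 0.001
gripper_force: 4.0
```

Request:
servo_tool([
  [[0, 0, -0.4, 0], [0, 0, -0.4, 0], [0, 0, -0.4, 0], [0, 0, -0.4, 0], [0, 0, -0.4, 0], [0, 0, -0.4, 0], [0, 0, -0.4, 0], [0, 0, -0.4, 0], [0, 0, -0.4, 0], [0, 0, -0.4, 0]],
])

```text
t: 32.12
eef_pos: [0.5514, -0.1803, 0.3064]
ee_rot: [3.142, 0.0, -1.446]
force: [-0.8, -0.3, 3.7]
width: 0.0004
gripper_force: 1.6
```

Request:
servo_tool([
  [[0, 0, -0.4, 0], [0, 0, -0.4, 0], [0, 0, -0.4, 0], [0, 0, -0.4, 0], [0, 0, -0.4, 0], [0, 0, -0.4, 0], [0, 0, -0.4, 0], [0, 0, -0.4, 0], [0, 0, -0.4, 0], [0, 0, -0.4, 0]],
])

```text
t: 32.95
eef_pos: [0.5513, -0.1802, 0.3104]
ee_rot: [3.141, 0.0, -1.446]
force: [0.5, -0.7, 2.5]
width: 0.0005
gripper_force: 1.0
```

Request:
servo_tool([
  [[0, 0, -0.4, 0], [0, 0, -0.4, 0], [0, 0, -0.4, 0], [0, 0, -0.4, 0], [0, 0, -0.4, 0], [0, 0, -0.4, 0], [0, 0, -0.4, 0], [0, 0, -0.4, 0], [0, 0, -0.4, 0], [0, 0, -0.4, 0]],
])

```text
t: 33.78
eef_pos: [0.5512, -0.1802, 0.3142]
ee_rot: [3.141, 0.0, -1.446]
force: [0.6, 0.0, -0.0]
width: 0.0006
gripper_force: 0.0
```

The button is released at 0.314. I'm going straight up, then I'll check.

Request:
servo_tool([
  [[0, 0, -0.5, 0], [0, 0, -1, 0], [0, 0, -3, 0], [0, 0, -8, 0], [0, 0, -12, 0], [0, 0, -15, 0], [0, 0, -12, 0], [0, 0, -6, 0], [0, 0, 0, 0], [0, 0, 0, 0]],
])

```text
t: 34.62
eef_pos: [0.5513, -0.1802, 0.372]
ee_rot: [-3.141, 0.0, -1.446]
force: [0.5, -0.3, -0.1]
width: 0.0006
gripper_force: 0.0
```

```bash
python3 go.py .5512 -.1803 .37;  python3 - <<'E'
from h import *
save('side','s7.png',(230,130,380,340),2.8)
E
```

```text
t 34.6167 p [ 0.5513 -0.1802  0.372 ] rot [-3.1411  0.0002 -1.4458] F [ 0.5219 -0.3229 -0.1115] w 0.0005916297007841267 gf 0.0 q1,6 [0.0209 0.1041]
tool mm [0.1 0.1 2. ] turn None
```

View pics/s7.png

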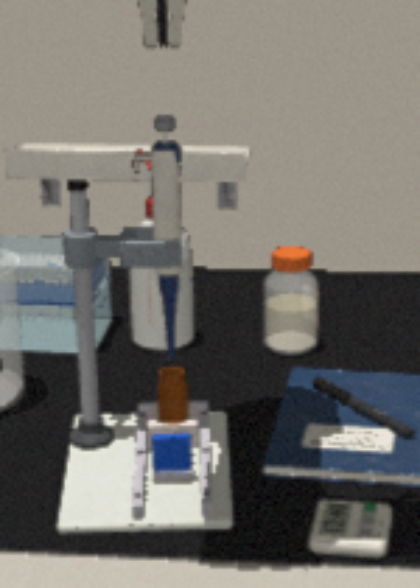

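The button is back up at crop (165,123), the vial is under the tip at (172,395), and the bottle and timer are undisturbed. The robot is touching nothing.

```bash
python3 -c "
from station import ticket
print(ticket.job_done())"
```

```text
the job is handed in; nothing more can be done
None
```

The pipette's dose was dispensed into the amber vial, with the slide home and the button back up, and I handed the job in at about 35 s of the 72 s allowed; no verdict came back.

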